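# Unpack the marking supplies to their stations

### The arm

A 6-joint arm with a two-finger parallel gripper is mounted at the origin on the work surface; the furniture and walls round the work are solid. World frame = base frame: x ahead of the robot, y to its left, z up, the work surface at z = 0. Lengths are in m, angles in rad, forces in N, time in s.
With the tool pointing down it reaches from about 0.35 to 0.775 m from the base axis. Payload 7.3 kg.
Tool frame: the origin (TCP) lies at the centre of the arm's flange, where the gripper is bolted on; the fingertips stand 178 mm ahead of it and the grasp point (between the pads) lies 159 mm ahead of it; z points along the fingers, y is the line along which they close (so a half turn about z gives the same grasp; the last joint's range is limited). The gripper opens to 92 mm and grips with 3 to 60 N. Pads are 19 mm wide; open, the fingers measure 130 mm over their backs; the gripper's body (75 mm by 190 mm) begins 47 mm behind the grasp point.
Start: joints at [1.095, 0.342, 1.524, -0, 1.275, -0.146], TCP at [0.17, 0.497, 0.405] pointing down, gripper open.
Joint ranges: [-2.53, 2.53], [-0.77, 2.02], [0.04, 2.7], [-1, 4.14], [0.28, 2.66], [-3.11, 3.11]. Speed limits (rad/s): [2.57, 2.57, 3.14, 3.14, 3.14, 3.14].

### API

Orientations are given as [roll, pitch, yaw] about the fixed x, y, z axes, in that order (R = Rz(yaw) Ry(pitch) Rx(roll)).
In Python, from cell import telemetry, vision, ticket gives the robot as it stands.
- The arm moves only by the shell command python3 -m crank 'ROWS' [FORCE]. ROWS is JSON, a list of rows, each a list of 5 numbers: the gripper command: -1 is shut, 1 is fully open, values between are in proportion, then the shift along the tool's x, y, z in mm, then the turn about the tool's z in rad. In form: [[fingers, dx, dy, dz, roll], ...]. A call has 1 to 12 rows; each row is the pose to reach, as a shift and turn from the pose commanded when the call began, along the tool's axes at that moment; what a row does not reach only later rows make up. A row lasts 1/12 s, in which the tool goes at most 41.7 mm and 7.16 degrees, less where a joint would pass 70% of its speed; a pose out of reach is approached as far as the arm can. A call with a gripper value outside its range is refused whole. The fingers move at their own pace and stop on an object; FORCE is the grip in N (left out, the last holds). Time passes only in rows, so rows that repeat a pose let the fingers close. It gives the time, the measured TCP pose, the force, the opening and the grip force at its end, in the units of the state.
- telemetry.observe(): the state, without advancing time (a new reading comes with each control period).
- vision.read_camera(name): name is "scene" or "top" or "wrist"; returns (picture, depth): 384x512x3 uint8, red, green, blue; 384x512 float32, m along the optical axis (not along the pixel's ray), 0 where there is no reading.
- vision.get_calibration(name): a dict with "camera_matrix" (3x3 intrinsics, pixels), "rvec" (rotation vector, rad) and "tvec" (3), from world to camera coordinates, as OpenCV has them. Camera axes: x right, y down, z forward; pixel columns grow to the right and rows downward; lengths in m; the calibration is good to about 2 mm. A picture is of the moment at which its call begins: read the wrist's pose just before it. get_calibration takes no time and is no camera call; for the wrist camera it gives the pose at the moment of the call.
- ticket.hand_in(): hands the job in; it is judged then, once.
The state is a dict: "time": time; "qpos": joint angles; "qvel": joint speeds; "joint_efforts": joint torques, N m; "tool_pos": TCP position; "tool_rot": TCP orientation; "contact_force": force on the tool from outside, world axes, zero at the start; "torque": the same for the moment, N m; "opening": finger opening in m; "grip_force": force on a finger pad.
Only numpy, scipy, OpenCV 4.12 (cv2) and the standard library are available. Lean on these libraries where they do the work, as an engineer would, in place of code of your own. Each camera call takes 0.05 s, during which the arm holds its last target. There are 200 camera calls.

### The job

The supplies for the lot-marking table came up in one pile: take it apart and put each thing where it belongs. Rest the round tally counter, right way up, on the closed black lot book; lay the smaller label bundle flat in the open steel tray that has no lip; tuck one end of the larger label bundle under the lip of the steel label magazine and lay it down flat on the magazine's floor; and set the ink pad flat in the recess of the wooden stamp stand, in front of the stamps.

Things in the scene. Friction and masses are not known exactly. Their poses are not given: they have to be found in the camera images.
- counter_mid (a point): Round white-grey hand tally counter lying on its back, on top of the pile at the start. Point: centre of its round body (43 mm across, 19 mm high), half-way up; z up. A small finger ring sticks out up to 40 mm along -x, ignore it; grip the round body from above along its y.
- small_bundle_mid (a point): The smaller banded bundle of white labels, a flat rigid block 40 mm (x) by 62 mm (y) by 10 mm high (its band adds 2 mm), second from the top of the pile, crosswise on the larger bundle. Point: its centre, 5 mm over its underside; z up. Grip it across the 40 mm.
- large_bundle_mid (a point): The larger banded bundle of white labels, a flat rigid block 45 mm (x) by 70 mm (y) by 15 mm high (its band adds 2 mm), third from the top of the pile, lengthwise on the ink pad. Point: its centre, 7.5 mm over its underside; z up. Grip it across the 45 mm. Both ends are alike.
- ink_pad_mid (a point): Shut ink pad, teal lid and black base (the lid does not open here), 62 mm (x) by 94 mm (y) by 18 mm high, at the bottom of the pile. Point: its centre, 9 mm over its underside; z up. Grip it across the 62 mm; the lid (upper 6 mm) overhangs the base by 1 mm. Either way round will do.
- magazine: Label magazine of grey sheet steel, fixed, 84 x 63 mm, with a lip at its +x end (see lip). Origin: on the table under the middle of its pocket; x along the pocket to the lip, z up. Pocket 78 mm (x) by 57 mm (y), floor at 3 mm over the table. End stop at -x 13 mm high, side walls 13 mm (-x corners) and 30 mm (lip corners); they are missing from x = -22 to +22 mm: gaps for the fingers.
- lip (a point): Middle of the free edge of the magazine's lip, on its underside, 27 mm over the table (24 over the pocket floor). The lip is a bright strip 3 mm thick and covers the pocket's last 14 mm before its back wall, over its full width. So the opening is only 64 mm long: the bundle enters with its lip end tilted down some 20 degrees, goes under the lip, and is then levelled. Axes as the magazine.
- tray: Open tray of the same grey sheet steel without a lip, fixed, 86 x 64 mm. Origin: on the table under its middle; x along its length, z up. Pocket 80 mm (x) by 58 mm (y), floor at 3 mm and wall tops at 11 mm over the table; the side walls are missing from x = -22 to +22 mm: gaps for the fingers. The smaller bundle lies lengthwise in it.
- stamp_stand: Wooden stamp stand, fixed, 162 x 92 mm. Origin: on the table under the middle of the ink pad's recess; x along the recess towards the two rubber stamps, z up. Recess 108 mm (x) by 76 mm (y), its cork-lined floor 5.6 mm and its rim 9 mm over the table; the pad lies lengthwise in it. The stamps stand at x = 69 to 91, y = -35 to +44 mm, tops 78 mm over the table.
- lot_book: Closed black notebook lying flat, fixed, 210 mm (x) by 153 mm (y), its cover 12 mm over the table (the wire binding along one long edge is a little higher). Origin: on the table under its middle, z up.
There are look-alikes about, which are no part of the job. What is shaped like the part that bears counter_mid but purple or red is not meant.

How it is judged:
At the end, for the whole second after the job is handed in: Each flat and released: larger bundle on the magazine floor, its end under the lip (8 mm along, 10 across); smaller bundle lengthwise on the plain tray's floor (13 mm); ink pad lengthwise on the recess floor (13 mm); counter right way up wholly on the lot book (82 mm along, 53 across) (x of large_bundle_mid in the frame of magazine between -0.008 and 0.008 m and y of large_bundle_mid in the frame of magazine between -0.01 and 0.01 m and z of large_bundle_mid in the frame of magazine below 0.0135 m and angle between the y axis of large_bundle_mid and the x axis of magazine, either way round below 0.25 rad and angle between each of large_bundle_mid, small_bundle_mid, ink_pad_mid's own z axis and vertical below 0.06 rad and x of small_bundle_mid in the frame of tray between -0.013 and 0.013 m and y of small_bundle_mid in the frame of tray between -0.013 and 0.013 m and z of small_bundle_mid in the frame of tray below 0.011 m and angle between the y axis of small_bundle_mid and the x axis of tray, either way round below 0.5 rad and horizontal distance between ink_pad_mid and stamp_stand below 0.013 m and z of ink_pad_mid in the frame of stamp_stand below 0.0175 m and angle between the y axis of ink_pad_mid and the x axis of stamp_stand, either way round below 0.3 rad and x of counter_mid in the frame of lot_book between -0.082 and 0.082 m and y of counter_mid in the frame of lot_book between -0.053 and 0.053 m and z of counter_mid in the frame of lot_book between 0.015 and 0.028 m and angle between counter_mid's own z axis and vertical below 0.1 rad); the robot touches nothing.
It also fails if it takes over 128 s, if anything falls off the work surface, if the arm or the gripper's body presses on something with over 40 N, if the wrist force passes 120 N, or if a joint passes its speed limit or range.

## Working session

There is one attempt and no reset: what is moved stays moved. The work goes in short steps, Python scripts to look and compute and a shell command to move; the robot and the scene stay as the last step left them, time stands still between calls to the robot, and variables do not carry over. Pictures are saved under pics/ and viewed, at most 14 in all, crops included, and the job is handed in when it is done.

```bash
mkdir -p pics; python3 - <<'E'
from cell import telemetry, vision
import cv2,numpy as np
print(telemetry.observe())
for n in ("top","scene"):
    im,d=vision.read_camera(n); c=vision.get_calibration(n); np.savez(f"pics/{n}0.npz",im=im,d=d,K=c["camera_matrix"],r=c["rvec"],t=c["tvec"])
    cv2.imwrite(f"pics/{n}0.png",cv2.resize(im[:,:,::-1],(800,600),interpolation=cv2.INTER_CUBIC))
E
```

```text
{'time': 0.0, 'qpos': array([ 1.09500866e+00,  3.42705629e-01,  1.52501831e+00, -1.56799889e-05,
        1.27540045e+00, -1.46021833e-01]), 'qvel': array([ 0.00047789,  0.00110265,  0.00146035, -0.00070062,  0.00027213,
       -0.00026174]), 'joint_efforts': array([-1.24838614e-03, -4.31241775e+01, -2.44222248e+01,  7.15914136e-02,
        5.58489596e-02, -1.00521468e-04]), 'tool_pos': array([0.16993356, 0.49658966, 0.40405318]), 'tool_rot': array([-3.14007504e+00, -2.08038544e-04,  2.81183123e+00]), 'contact_force': array([-0.05432755, -1.02048836, -0.58974988]), 'torque': array([ 0.02908976, -0.0137494 , -0.02795179]), 'grip_force': 0.0, 'opening': 0.09170741995749541}
```

View pics/top0.png

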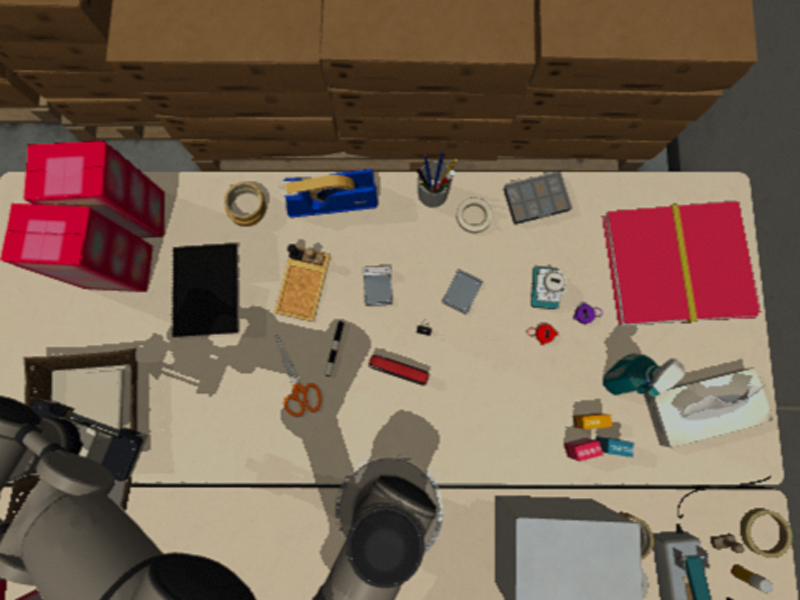

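View pics/scene0.png

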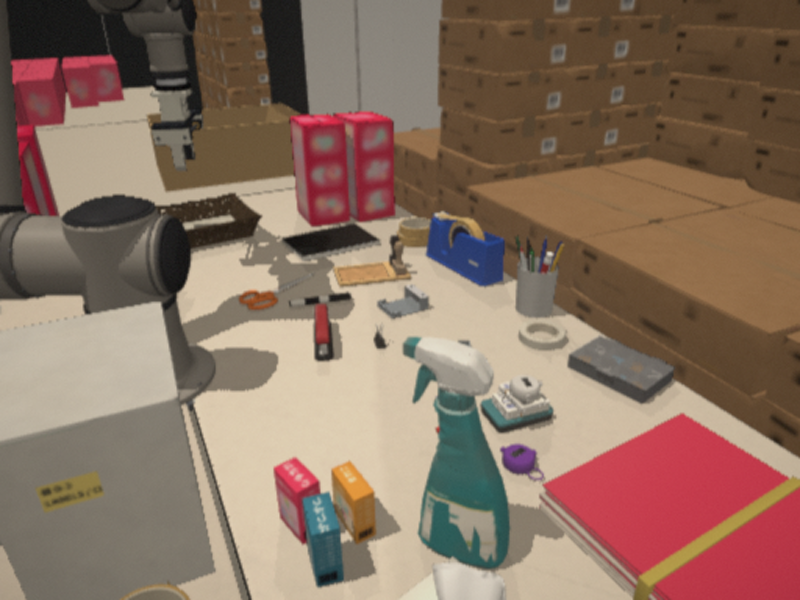

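Top view, in 800x600 pixels. The pile is at (547,287), with red (543,334) and purple (585,314) counters beside it as look-alikes. The magazine, which has a bright lip, is at (378,285), the plain tray at (462,290), the stand at (303,285) and the book at (205,290). The one meant is the white-grey counter on top of the pile at (553,284). Next I make a rectified crop to measure from.

```bash
cat > h.py <<'E'
import numpy as np,cv2
from cell import vision
def snap(n,f):
    im,d=vision.read_camera(n); c=vision.get_calibration(n)
    np.savez(f,im=im,d=d,K=c["camera_matrix"],r=c["rvec"],t=c["tvec"]); return np.load(f)
def cloud(s):
    K=s["K"];R=cv2.Rodrigues(s["r"])[0];t=s["t"].reshape(3);d=s["d"]
    v,u=np.mgrid[:d.shape[0],:d.shape[1]]
    c=np.stack([(u-K[0,2])/K[0,0]*d,(v-K[1,2])/K[1,1]*d,d],-1)
    return (c-t)@R
def rect(s,z,x0,x1,y0,y1,res,f):
    """image of plane z; row down = -x, col right = -y ; res px per m"""
    H,W=int((x1-x0)*res),int((y1-y0)*res)
    v,u=np.mgrid[:H,:W]; P=np.stack([x1-v/res,y1-u/res,np.full(v.shape,z)],-1).reshape(-1,3)
    p=cv2.projectPoints(P,s["r"],s["t"],s["K"],None)[0].reshape(H,W,2).astype(np.float32)
    o=cv2.remap(s["im"][:,:,::-1].copy(),p[...,0],p[...,1],cv2.INTER_CUBIC)
    for k in np.arange(np.ceil(x0*20)/20,x1,.05): cv2.putText(o,f"{k:.2f}-",(0,int((x1-k)*res)+4),0,.35,(0,0,255))
    for k in np.arange(np.ceil(y0*20)/20,y1,.05): cv2.putText(o,f"|{k:.2f}",(int((y1-k)*res)-2,10),0,.35,(0,0,255))
    cv2.imwrite(f,o)
E
python3 - <<'E'
from h import *
s=np.load("pics/top0.npz"); X=cloud(s)
for n,(u,v) in dict(pile=(553,284),mag=(378,285),tray=(462,290),stand=(300,295),book=(205,290),red=(545,334),purple=(585,314)).items(): print(n,X[int(v*.64),int(u*.64)].round(3))
print(s["K"][0,0],(-cv2.Rodrigues(s["r"])[0].T@s["t"].reshape(3)).round(3))
rect(s,0.01,.33,.73,-.45,.0,1700,"pics/r1.png")
rect(s,0.01,.33,.73,-.05,.48,1500,"pics/r2.png")
E
```

```text
pile [ 0.485 -0.359  0.065]
mag [0.494 0.028 0.001]
tray [ 0.483 -0.167  0.003]
stand [0.47  0.203 0.008]
book [0.479 0.421 0.013]
red [ 0.38  -0.348  0.021]
purple [ 0.426 -0.442  0.019]
352.5747600999333 [ 0.242 -0.026  1.249]
```

View pics/r1.png

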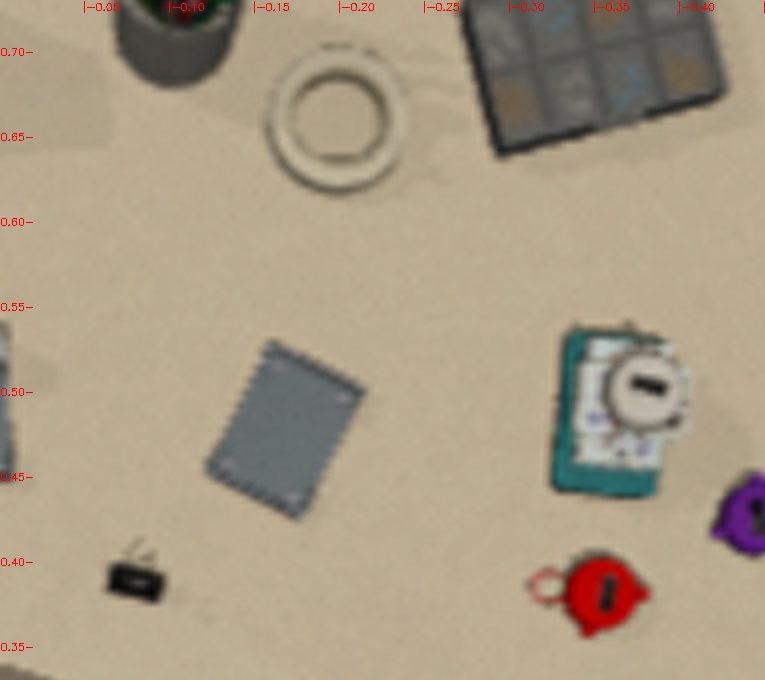

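View pics/r2.png

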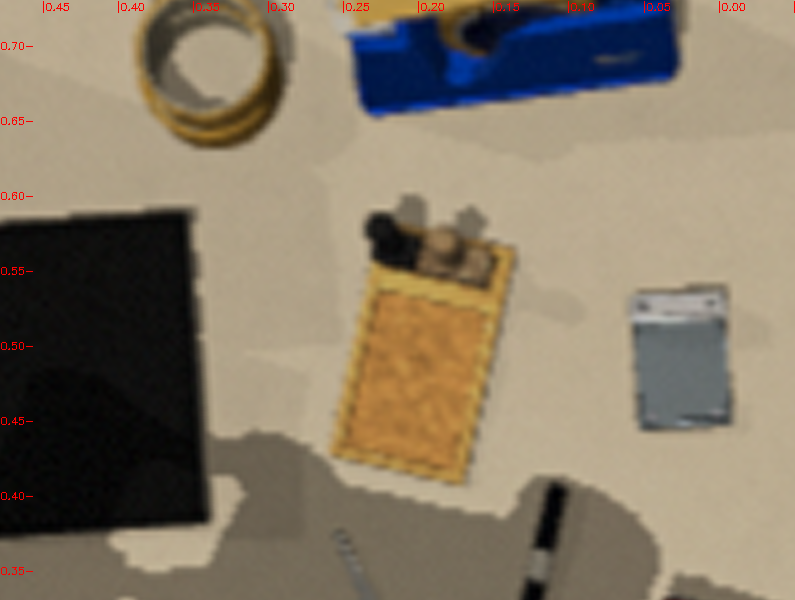

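```bash
cat >> h.py <<'E'
from cell import telemetry
from scipy.spatial.transform import Rotation as Ro
def go(x,y,tip,ang=None):
    """shift in mm (tool axes) + roll to bring fingertips to (x,y,tip), closing line at world angle ang (deg)"""
    o=telemetry.observe(); R=Ro.from_euler("xyz",o["tool_rot"]).as_matrix()
    d=R.T@(np.array([x,y,tip+.178])-o["tool_pos"])*1000
    ca=np.degrees(np.arctan2(R[1,1],R[0,1])); r=0
    if ang is not None: r=-((ang-ca+90)%180-90)
    print("go",d.round(1),"roll",round(np.radians(r),3),"q6",o["qpos"][5].round(2),"close",round(ca,1),"tip",(o["tool_pos"]-[0,0,.178]).round(4))
E
python3 - <<'E'
from h import *
go(.46,.2,.227); go(.45,-.33,.227,83.5)
E
```

```text
go [-370.5 -186.7   -0.7] roll 0.0 q6 -0.15 close 71.1 tip [0.1699 0.4966 0.2261]
go [-532.7 -691.3   -0. ] roll -0.216 q6 -0.15 close 71.1 tip [0.1699 0.4966 0.2261]
```

```bash
python3 -m crank '[[0.7,-370,-187,0,0],[0.7,-370,-187,0,0],[0.7,-370,-187,0,0],[0.7,-370,-187,0,0],[0.7,-370,-187,0,0],[0.7,-370,-187,0,0],[0.7,-370,-187,0,0],[0.7,-370,-187,0,0],[0.7,-370,-187,0,0],[0.7,-370,-187,0,0],[0.7,-370,-187,0,0]]'; python3 -c "
from h import *
go(.45,-.33,.227,83.5)"
```

```text
time: 1.02
tool_pos: [0.4634, 0.1955, 0.4042]
tool_rot: [-3.14, 0.002, 2.806]
contact_force: [-0.4, -0.3, 0.5]
opening: 0.078
grip_force: 0.0
go [-1.604e+02 -5.006e+02  2.000e-01] roll -0.222 q6 -0.99 close 70.8 tip [0.4634 0.1955 0.2262]
```

```bash
python3 -c "
from h import *
snap('wrist','pics/w_stand.npz')"; python3 -m crank '[[0.7,-160,-500,0,-0.22],[0.7,-160,-500,0,-0.22],[0.7,-160,-500,0,-0.22],[0.7,-160,-500,0,-0.22],[0.7,-160,-500,0,-0.22]]'; python3 -c "
from h import *
snap('wrist','pics/w_mag.npz')
go(.45,-.33,.227,83.5)"
```

```text
time: 1.48
tool_pos: [0.4547, -0.001, 0.4046]
tool_rot: [3.141, -0.001, 3.034]
contact_force: [0.5, -0.1, -0.0]
opening: 0.0782
grip_force: 0.0
go [ -31.2 -321.3    0.8] roll 0.001 q6 -1.64 close 83.6 tip [ 0.4551 -0.0072  0.2266]
```

```bash
python3 -m crank '[[0.7,-16,-160,0,0],[0.7,-16,-160,0,0],[0.7,-16,-160,0,0],[0.7,-16,-160,0,0],[0.7,-16,-160,0,0]]'; python3 -c "
from h import *
snap('wrist','pics/w_tray.npz')";  python3 -m crank '[[0.7,-16,-160,0,0],[0.7,-16,-160,0,0],[0.7,-16,-160,0,0],[0.7,-16,-160,0,0],[0.7,-16,-160,0,0],[0.7,-16,-160,0,0]]'; python3 -c "
from h import *
s=snap('wrist','pics/w_pile.npz')
I=[np.load(f'pics/w_{n}.npz')['im'] for n in ('stand','mag','tray','pile')]
m=np.vstack([np.hstack(I[:2]),np.hstack(I[2:])])
cv2.imwrite('pics/w1.png',cv2.resize(m[:,:,::-1],(800,600),interpolation=cv2.INTER_AREA))"
```

```text
time: 1.95
tool_pos: [0.454, -0.1652, 0.4044]
tool_rot: [-3.14, 0.0, 3.028]
contact_force: [0.2, 0.6, -0.7]
opening: 0.0779
grip_force: 0.0
time: 2.5
tool_pos: [0.4529, -0.3217, 0.4039]
tool_rot: [3.14, -0.001, 3.031]
contact_force: [-0.2, 1.1, -0.2]
opening: 0.078
grip_force: 0.0
```

View pics/w1.png

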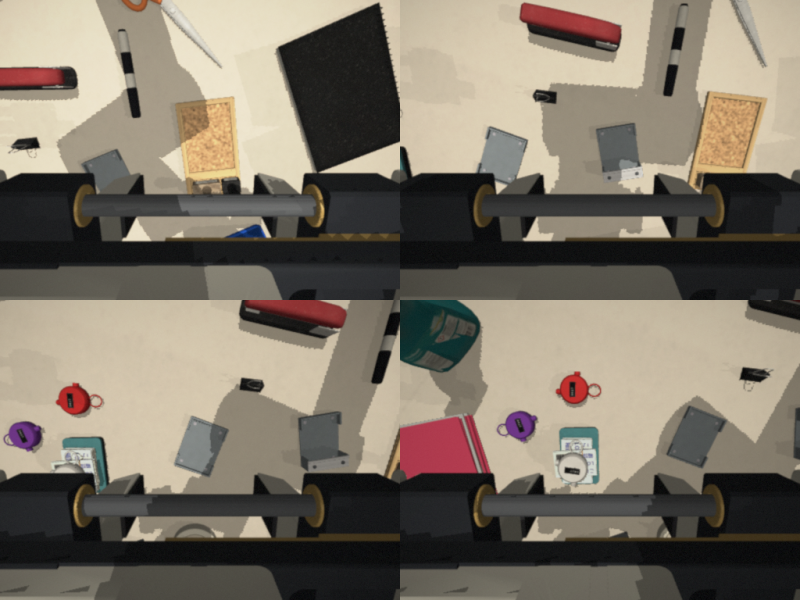

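The wrist views show the stand recess, the magazine (lip at the bottom, which is +x), the plain tray, and the pile with the white counter at about (572,468). The red (572,388) and purple (519,425) counters are beside it and are not meant. Next I rectify close-ups to measure from.

```bash
python3 - <<'E'
from h import *
T=[('pile',.018,.485,-.365),('tray',.011,.475,-.165),('mag',.013,.485,.03),('stand',.009,.475,.2)]
o=[]
for n,z,x,y in T:
    s=np.load(f'pics/w_{n}.npz'); rect(s,z,x-.068,x+.068,y-.088,y+.088,2200,'pics/t.png'); o.append(cv2.imread('pics/t.png'))
cv2.imwrite('pics/tiles.png',np.vstack([np.hstack(o[:2]),np.hstack(o[2:])])); print(o[0].shape)
E
```

```text
(299, 387, 3)
```

View pics/tiles.png

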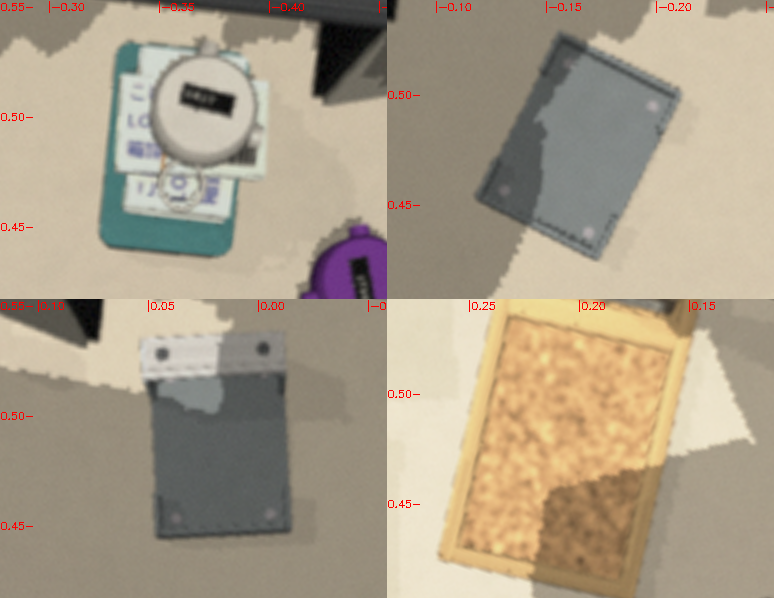

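```bash
cat >> h.py <<'E'
T=dict(pile=(.018,.485,-.365),tray=(.011,.475,-.165),mag=(.013,.485,.03),stand=(.009,.475,.2))
def shift(n,new,old=None):
    """world (dx,dy) mm by which the new rectified view is displaced from the old one"""
    z,x,y=T[n]; g=[]
    for f in (old or f'pics/w_{n}.npz',new):
        rect(np.load(f),z,x-.05,x+.035,y-.07,y+.07,2200,'pics/t.png'); a=cv2.imread('pics/t.png',0)[14:,35:]; g.append(cv2.Laplacian(cv2.GaussianBlur(a,(0,0),3),cv2.CV_32F))
    (du,dv),r=cv2.phaseCorrelate(*g,cv2.createHanningWindow(g[0].shape[::-1],cv2.CV_32F)); print(n,"dx,dy mm",round(-dv/2.2,1),round(-du/2.2,1),"resp",round(r,2))
def corr(f,x,y,zp,z):
    """point seen at (x,y) on plane zp, really at height z"""
    s=np.load(f); c=-cv2.Rodrigues(s["r"])[0].T@s["t"].reshape(3); k=(c[2]-z)/(c[2]-zp)
    return (c[:2]+(np.array([x,y])-c[:2])*k).round(4)
E
python3 - <<'E'
from h import *
f='pics/w_pile2.npz'; snap('wrist',f); shift('pile',f)
P=lambda u,v:(.553-v/2200,-.277-u/2200)
w='pics/w_pile.npz'
for n,u,v,z in (('pad',175,148,.018),('large',183,132,.033),('small',191.5,125,.045),('ctr',203,108,.066)): print(n,corr(w,*P(u,v),.018,z))
go(.485,-.365,.15,75)
E
```

```text
pile dx,dy mm 0.0 -0.9 resp 0.92
pad [ 0.4857 -0.3565]
large [ 0.4886 -0.3583]
small [ 0.4881 -0.3604]
ctr [ 0.4884 -0.3621]
go [-36.7 -41.3  76.3] roll 0.154 q6 -2.22 close 83.8 tip [ 0.453  -0.3201  0.2264]
```

```bash
python3 -m crank '[[0.7,-40,-40,80,0.154],[0.7,-40,-40,80,0.154],[0.7,-40,-40,80,0.154],[0.7,-40,-40,80,0.154],[0.7,-40,-40,80,0.154],[0.7,-40,-40,80,0.154]]'; python3 -c "
from h import *
go(.489,-.364,.051,75)"
```

```text
time: 3.1
tool_pos: [0.4883, -0.3648, 0.3264]
tool_rot: [-3.141, 0.002, 2.88]
contact_force: [-0.1, -0.2, 0.1]
opening: 0.0782
grip_force: 0.0
go [-0.4  1.  97.4] roll -0.0 q6 -2.08 close 75.0 tip [ 0.4883 -0.3648  0.1484]
```

```bash
python3 -m crank '[[0.7,0,1,35,0],[0.7,0,1,70,0],[0.7,0,1,95,0],[0.7,0,1,97,0],[0.7,0,1,97,0],[-1,0,1,97,0],[-1,0,1,97,0],[-1,0,1,97,0],[-1,0,1,97,0],[-1,0,1,97,0],[-1,0,1,97,0],[-1,0,1,97,0]]' 15; python3 -m crank '[[-1,0,0,0,0],[-1,0,0,0,0],[-1,0,0,0,0],[-1,0,0,0,0],[-1,0,0,-30,0],[-1,0,0,-70,0],[-1,0,0,-110,0],[-1,0,0,-110,0]]'; python3 -c "
from h import *
go(.48,.2,.16); go(.485,.415,.16,60)"
```

```text
time: 4.1
tool_pos: [0.4882, -0.3654, 0.2283]
tool_rot: [-3.141, 0.001, 2.878]
contact_force: [0.3, 1.3, 3.6]
opening: 0.0426
grip_force: 15.0
time: 4.77
tool_pos: [0.4892, -0.3664, 0.3458]
tool_rot: [-3.135, 0.012, 2.878]
contact_force: [0.4, -1.6, 0.2]
opening: 0.0424
grip_force: 15.0
go [156.6 544.5   2.3] roll 0.0 q6 -2.08 close 74.9 tip [ 0.4892 -0.3664  0.1678]
go [2.078e+02 7.534e+02 3.000e-01] roll 0.26 q6 -2.08 close 74.9 tip [ 0.4892 -0.3664  0.1678]
```

```bash
python3 -m crank '[[-1,208,753,0,0],[-1,208,753,0,0],[-1,208,753,0,0],[-1,208,753,0,0],[-1,208,753,0,0],[-1,208,753,0,0],[-1,208,753,0,0],[-1,208,753,0,0],[-1,208,753,0,0],[-1,208,753,0,0],[-1,208,753,0,0],[-1,208,753,0,0]]'; python3 -c "
from h import *
go(.485,.415,.16)"
```

```text
time: 5.77
tool_pos: [0.4847, 0.1366, 0.3374]
tool_rot: [-3.141, -0.0, 2.878]
contact_force: [0.9, -0.8, -0.5]
opening: 0.0427
grip_force: 15.0
go [ 72.3 268.8  -0.6] roll 0.0 q6 -1.18 close 74.9 tip [0.4847 0.1366 0.1594]
```

```bash
python3 -m crank '[[-1,72,269,0,0],[-1,72,269,0,0],[-1,72,269,0,0],[-1,72,269,0,0],[-1,72,269,0,0],[-1,72,269,0,0],[-1,72,269,0,0],[-1,72,269,60,0],[-1,72,269,100,0],[-1,72,269,130,0],[-1,72,269,130,0],[-1,72,269,130,0]]'; python3 -c "
from h import *
go(.485,.415,.017)"
```

```text
time: 6.77
tool_pos: [0.4851, 0.4125, 0.2047]
tool_rot: [-3.136, -0.005, 2.878]
contact_force: [-0.1, -1.0, -0.4]
opening: 0.0424
grip_force: 15.0
go [0.7 2.4 9.7] roll 0.0 q6 -0.72 close 74.9 tip [0.4851 0.4125 0.0267]
```

```bash
python3 -m crank '[[-1,0,0,5,0],[-1,0,0,8,0],[-1,0,0,10,0],[-1,0,0,11,0],[-1,0,0,11,0],[-1,0,0,11,0]]'; python3 -m crank '[[0,0,0,0,0],[0.3,0,0,0,0],[0.5,0,0,0,0],[0.6,0,0,0,0],[0.6,0,0,-5,0],[0.6,0,0,-40,0],[0.6,0,0,-80,0],[0.6,0,0,-120,0],[0.6,0,0,-160,0],[0.6,0,0,-190,0],[0.6,0,0,-200,0]]';  python3 -c "
from h import *
go(.45,.2,.227); go(.45,-.33,.227)"
```

```text
time: 7.27
tool_pos: [0.486, 0.4132, 0.1976]
tool_rot: [3.141, 0.001, 2.878]
contact_force: [-0.0, 0.1, 0.3]
opening: 0.0428
grip_force: 15.0
time: 8.18
tool_pos: [0.486, 0.4133, 0.4035]
tool_rot: [3.134, 0.007, 2.878]
contact_force: [-0.5, 1.5, 1.4]
opening: 0.0731
grip_force: 0.0
go [ -20.9 -215.3   -3. ] roll 0.0 q6 -0.72 close 74.9 tip [0.486  0.4133 0.2255]
go [-159.  -726.9   -5.9] roll 0.0 q6 -0.72 close 74.9 tip [0.486  0.4133 0.2255]
```

```bash
python3 -m crank '[[0.6,40,-60,0,0],[0.6,40,-60,0,0],[0.6,40,-60,0,0],[0.6,40,-60,0,0]]'; python3 -c "
from h import *
snap('wrist','pics/w_book.npz')
go(.45,.2,.227)"; python3 -m crank '[[0.6,-30,-150,0,0],[0.6,-30,-150,0,0],[0.6,-30,-150,0,0],[0.6,-30,-150,0,0],[0.6,-30,-150,0,0],[0.6,-30,-150,0,0],[0.6,-30,-150,0,0]]'; python3 -c "
from h import *
snap('wrist','pics/w_stand2.npz');shift('stand','pics/w_stand2.npz');go(.45,-.005,.227)"
```

```text
time: 8.52
tool_pos: [0.4306, 0.3649, 0.3969]
tool_rot: [-3.141, -0.001, 2.878]
contact_force: [0.4, -0.4, -0.1]
opening: 0.0733
grip_force: 0.0
go [ -61. -155.   -8.] roll 0.0 q6 -0.74 close 74.9 tip [0.4316 0.3656 0.2191]
time: 9.15
tool_pos: [0.4224, 0.2135, 0.3969]
tool_rot: [3.14, 0.001, 2.877]
contact_force: [0.4, 0.5, 0.4]
opening: 0.0738
grip_force: 0.0
stand dx,dy mm 1.8 -2.2 resp 0.54
go [ -83.8 -204.1   -8.4] roll 0.0 q6 -1.0 close 74.9 tip [0.4222 0.2139 0.2188]
```

```bash
python3 -m crank '[[0.6,-70,-205,-8,0],[0.6,-70,-205,-8,0],[0.6,-70,-205,-8,0],[0.6,-70,-205,-8,0],[0.6,-70,-205,-8,0],[0.6,-70,-205,-8,0],[0.6,-70,-205,-8,0],[0.6,-70,-205,-8,0]]'; python3 -c "
from h import *
snap('wrist','pics/w_mag2.npz');shift('mag','pics/w_mag2.npz');go(.45,-.165,.227)"; python3 -m crank '[[0.6,-55,-150,0,0],[0.6,-55,-150,0,0],[0.6,-55,-150,0,0],[0.6,-55,-150,0,0],[0.6,-55,-150,0,0],[0.6,-55,-150,0,0],[0.6,-55,-150,0,0]]';  python3 - <<'E'
from h import *
f='pics/w_tray2.npz'; snap('wrist',f); shift('tray',f); go(.45,-.32,.227,-5)
o=[]
for n,z,x,y in [('book',.031,.475,.39),('tray2',.011,.475,-.165),('mag2',.013,.485,.03),('stand2',.009,.475,.2)]:
    s=np.load(f'pics/w_{n}.npz'); rect(s,z,x-.068,x+.068,y-.088,y+.088,2200,'pics/t.png'); o.append(cv2.imread('pics/t.png'))
cv2.imwrite('pics/tiles2.png',np.vstack([np.hstack(o[:2]),np.hstack(o[2:])]))
X=cloud(np.load('pics/w_book.npz')).reshape(-1,3)
m=(X[:,2]>.02)&(X[:,2]<.06)&(abs(X[:,1]-.415)<.05)&(abs(X[:,0]-.485)<.05); print(m.sum(),X[m].mean(0),np.percentile(X[m,2],[5,50,95]))
E
```

```text
time: 9.87
tool_pos: [0.4361, -0.0026, 0.4045]
tool_rot: [3.141, -0.0, 2.877]
contact_force: [-0.2, -0.6, 0.5]
opening: 0.0734
grip_force: 0.0
mag dx,dy mm -11.8 4.6 resp 0.01
go [ -55.9 -153.8   -0.6] roll 0.0 q6 -1.49 close 74.9 tip [ 0.4359 -0.0019  0.2265]
time: 10.5
tool_pos: [0.45, -0.1607, 0.4044]
tool_rot: [3.141, -0.001, 2.88]
contact_force: [-0.2, 0.6, -0.2]
opening: 0.0736
grip_force: 0.0
tray dx,dy mm -0.7 -2.0 resp 0.23
go [ -41.3 -154.1   -0.6] roll 1.397 q6 -1.81 close 75.0 tip [ 0.4499 -0.1604  0.2265]
1071 [0.48748724 0.41161175 0.02981957] [0.02494023 0.03047565 0.03200397]
```

View pics/tiles2.png

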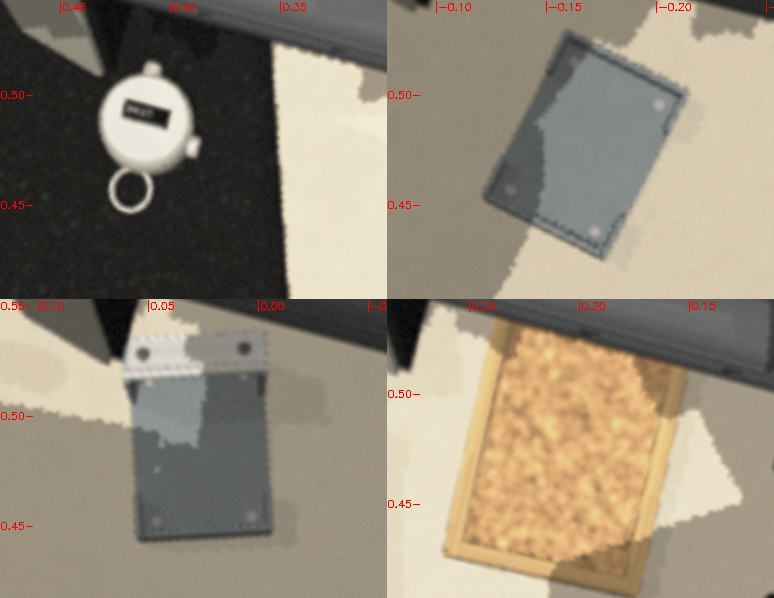

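The counter lies flat on the book: tile 1 (146,122), top at z = 0.031. The settled measurements are:
- **Tray:** (0.4766, -0.1673) at -26.6°
- **Magazine:** (0.487, 0.026) at +2.6°
- **Stand:** (0.478, 0.2025) at -12.5°

Next is the smaller bundle.

```bash
python3 -m crank '[[0.3,-41,-154,0,1.4],[0.3,-41,-154,0,1.4],[0.3,-41,-154,0,1.4],[0.3,-41,-154,0,1.4],[0.3,-41,-154,0,1.4],[0.3,-41,-154,0,1.4],[0.3,-41,-154,0,1.4],[0.3,-41,-154,0,1.4],[0.3,-41,-154,0,1.4],[0.3,-41,-154,0,1.4],[0.3,-41,-154,0,1.4],[0.3,-41,-154,0,1.4]]'; python3 - <<'E'
from h import *
f='pics/w_pile3.npz'; s=snap('wrist',f); go(.488,-.3613,.12,-5)
rect(s,.045,.42,.56,-.46,-.26,3500,'pics/pile3.png')
E
```

```text
time: 11.55
tool_pos: [0.4499, -0.3197, 0.4049]
tool_rot: [3.141, -0.0, 1.476]
contact_force: [0.1, 0.2, 0.3]
opening: 0.0594
grip_force: 0.0
go [-37.7  41.8 106.9] roll -0.004 q6 -0.67 close -5.2 tip [ 0.4498 -0.32    0.2269]
```

View pics/pile3.png

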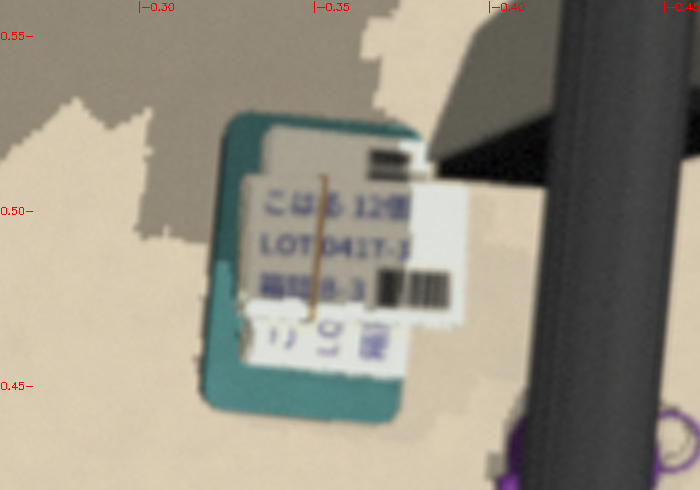

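The smaller bundle's top is centred at pixel (355,248), which gives (0.489, -0.361) and agrees with the earlier estimate. I go down to grip it.

```bash
python3 -m crank '[[0.3,-38,42,40,0],[0.3,-38,42,80,0],[0.3,-38,42,120,0],[0.3,-38,42,130,0],[0.3,-38,42,130,0],[0.3,-38,42,130,0]]'; python3 -c "
from h import *
go(.489,-.3613,.038,-5)"
```

```text
time: 12.1
tool_pos: [0.4876, -0.3625, 0.274]
tool_rot: [-3.139, -0.002, 1.481]
contact_force: [0.5, -0.2, 1.0]
opening: 0.0595
grip_force: 0.0
go [ 1.2  1.4 58. ] roll -0.002 q6 -0.68 close -5.1 tip [ 0.4876 -0.3625  0.096 ]
```

```bash
python3 -m crank '[[0.3,1,1,35,0],[0.3,1,1,55,0],[0.3,1,1,58,0],[0.3,1,1,58,0],[0.3,1,1,58,0],[-1,1,1,58,0],[-1,1,1,58,0],[-1,1,1,58,0],[-1,1,1,58,0],[-1,1,1,58,0],[-1,1,1,58,0],[-1,1,1,58,0]]' 20; python3 -m crank '[[-1,0,0,0,0],[-1,0,0,0,0],[-1,0,0,0,0],[-1,0,0,-10,0],[-1,0,0,-40,0],[-1,0,0,-80,0],[-1,0,0,-80,0],[-1,0,0,-80,0]]'; python3 -c "
from h import *
go(.4766,-.1673,.11,63.4)"
```

```text
time: 13.1
tool_pos: [0.4886, -0.3627, 0.2178]
tool_rot: [3.14, 0.001, 1.478]
contact_force: [-0.3, 1.3, 6.4]
opening: 0.0395
grip_force: 19.9
time: 13.77
tool_pos: [0.4888, -0.3629, 0.2999]
tool_rot: [3.137, 0.004, 1.478]
contact_force: [-0.6, -0.7, -1.8]
opening: 0.0396
grip_force: 19.9
go [193.7 -30.4  11.1] roll -1.199 q6 -0.67 close -5.3 tip [ 0.4888 -0.3629  0.1219]
```

```bash
python3 -m crank '[[-1,194,-30,0,-1.2],[-1,194,-30,0,-1.2],[-1,194,-30,0,-1.2],[-1,194,-30,0,-1.2],[-1,194,-30,0,-1.2],[-1,194,-30,0,-1.2],[-1,194,-30,0,-1.2],[-1,194,-30,40,-1.2],[-1,194,-30,60,-1.2],[-1,194,-30,80,-1.2],[-1,194,-30,80,-1.2],[-1,194,-30,80,-1.2]]'; python3 -c "
from h import *
go(.4766,-.1673,.008,63.4)"
```

```text
time: 14.77
tool_pos: [0.476, -0.1663, 0.2157]
tool_rot: [3.141, -0.004, 2.675]
contact_force: [0.8, 0.1, -0.3]
opening: 0.0396
grip_force: 19.9
go [-1.  -0.6 29.7] roll -0.002 q6 -1.59 close 63.3 tip [ 0.476  -0.1663  0.0377]
```

```bash
python3 -m crank '[[-1,-1,-1,15,0],[-1,-1,-1,25,0],[-1,-1,-1,28,0],[-1,-1,-1,30,0],[-1,-1,-1,31,0],[-1,-1,-1,31,0],[-1,-1,-1,31,0]]'; python3 -m crank '[[0,0,0,0,0],[0.2,0,0,0,0],[0.3,0,0,0,0],[0.3,0,0,0,0],[0.3,0,0,-5,0],[0.3,0,0,-40,0],[0.3,0,0,-80,0],[0.3,0,0,-120,0],[0.3,0,0,-160,0],[0.3,0,0,-190,0],[0.3,0,0,-190,0],[0.3,0,0,-190,0]]';  python3 -c "
from h import *
go(.45,-.165,.227); go(.45,-.32,.227,84)"
```

```text
time: 15.35
tool_pos: [0.4768, -0.1678, 0.1873]
tool_rot: [-3.141, 0.0, 2.677]
contact_force: [-3.7, 2.0, 9.2]
opening: 0.0399
grip_force: 19.9
time: 16.35
tool_pos: [0.477, -0.1679, 0.3777]
tool_rot: [-3.142, 0.004, 2.678]
contact_force: [0.0, 1.3, -0.4]
opening: 0.0598
grip_force: 0.0
go [ 25.3  -9.5 -27.4] roll 0.0 q6 -1.6 close 63.4 tip [ 0.477  -0.1679  0.1997]
go [ -44.  -148.1  -27.1] roll -0.359 q6 -1.6 close 63.4 tip [ 0.477  -0.1679  0.1997]
```

```bash
python3 -m crank '[[0.4,25,-10,-27,0],[0.4,25,-10,-27,0],[0.4,25,-10,-27,0]]'; python3 -c "
from h import *
snap('wrist','pics/w_tray3.npz'); go(.45,-.32,.227,84)"; python3 -m crank '[[0.4,-70,-140,0,-0.36],[0.4,-70,-140,0,-0.36],[0.4,-70,-140,0,-0.36],[0.4,-70,-140,0,-0.36],[0.4,-70,-140,0,-0.36],[0.4,-70,-140,0,-0.36],[0.4,-70,-140,0,-0.36]]';  python3 - <<'E'
from h import *
f='pics/w_pile4.npz'; snap('wrist',f); go(.4886,-.359,.12,84); o=[]
for n,z,x,y in [('pile4',.033,.485,-.365),('tray3',.013,.475,-.165)]:
    s=np.load(f'pics/w_{n}.npz'); rect(s,z,x-.068,x+.068,y-.06,y+.06,3300,'pics/t.png'); o.append(cv2.imread('pics/t.png'))
cv2.imwrite('pics/tiles3.png',np.hstack(o))
X=cloud(np.load('pics/w_tray3.npz')).reshape(-1,3)
m=(abs(X[:,1]+.1673)<.012)&(abs(X[:,0]-.4766)<.015); print(m.sum(),np.percentile(X[m,2],[5,50,95]))
E
```

```text
time: 16.6
tool_pos: [0.4496, -0.1656, 0.4024]
tool_rot: [3.141, -0.0, 2.677]
contact_force: [-0.1, -0.3, -0.1]
opening: 0.0638
grip_force: 0.0
go [ -69.1 -138.    -3.2] roll -0.36 q6 -1.62 close 63.4 tip [ 0.45   -0.1657  0.2239]
time: 17.23
tool_pos: [0.4502, -0.3219, 0.4011]
tool_rot: [3.139, -0.002, 3.037]
contact_force: [0.4, -0.0, -0.1]
opening: 0.0645
grip_force: 0.0
go [-42.1 -33.7 103.4] roll 0.001 q6 -2.23 close 84.1 tip [ 0.4503 -0.3213  0.2236]
445 [0.01099599 0.0122739  0.01360303]
```

View pics/tiles3.png

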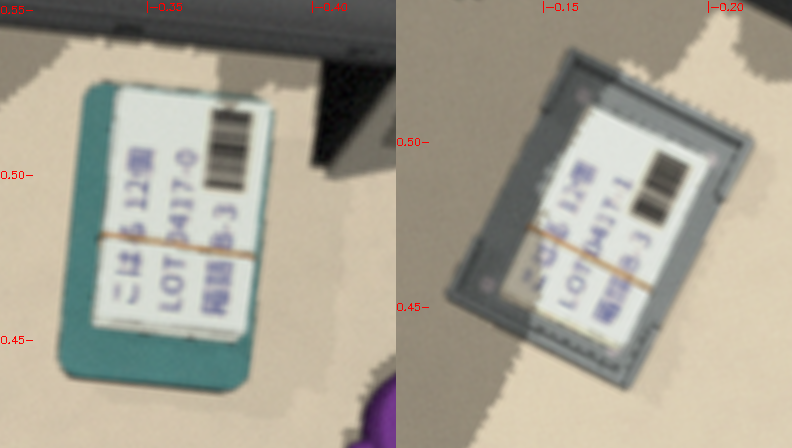

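The smaller bundle lies flat and centred in the tray: (607,227), top at about 12.3 mm. The larger bundle is centred at (183,211), which gives (0.489, -0.3605) at -5.2°. I'll grip it 5 mm towards its +x end, so the fingers stay inside the magazine's gaps while it tilts on the end stop.

```bash
python3 -m crank '[[0.3,-47,-36,40,-0.012],[0.3,-47,-36,80,-0.012],[0.3,-47,-36,120,-0.012],[0.3,-47,-36,150,-0.012],[0.3,-47,-36,150,-0.012],[0.3,-47,-36,150,-0.012]]'; python3 -c "
from h import *
go(.4941,-.361,.0215,84.8)"
```

```text
time: 17.78
tool_pos: [0.493, -0.3611, 0.2503]
tool_rot: [3.137, -0.005, 3.051]
contact_force: [-0.0, 0.1, 0.5]
opening: 0.0599
grip_force: 0.0
go [-1.4 -0.  50.8] roll 0.0 q6 -2.24 close 84.8 tip [ 0.493  -0.3611  0.0723]
```

```bash
python3 -m crank '[[0.3,-1,0,30,0],[0.3,-1,0,46,0],[0.3,-1,0,50,0],[0.3,-1,0,50,0],[0.3,-1,0,50,0],[-1,-1,0,50,0],[-1,-1,0,50,0],[-1,-1,0,50,0],[-1,-1,0,50,0],[-1,-1,0,50,0],[-1,-1,0,50,0],[-1,-1,0,50,0]]' 12; python3 -c "
from h import *
go(.4941,-.361,.0215,84.8)"; python3 -m crank '[[-1,0,0,-10,0],[-1,0,0,-40,0],[-1,0,0,-80,0],[-1,0,0,-80,0],[-1,0,0,-80,0]]'; python3 -c "
from h import *
a=np.radians(2.6); c=np.array([.487,.026])-.010*np.array([np.cos(a),np.sin(a)])
go(*c,.08,92.6)"
```

```text
time: 18.78
tool_pos: [0.4944, -0.3632, 0.2041]
tool_rot: [-3.141, 0.002, 3.05]
contact_force: [-1.3, 1.1, 7.4]
opening: 0.0448
grip_force: 12.0
go [0.5 2.2 4.6] roll -0.001 q6 -2.24 close 84.7 tip [ 0.4944 -0.3632  0.0261]
time: 19.2
tool_pos: [0.4946, -0.3634, 0.2861]
tool_rot: [-3.138, 0.005, 3.05]
contact_force: [0.1, 0.5, -0.2]
opening: 0.045
grip_force: 12.0
go [ 53.3 385.8  26.3] roll -0.137 q6 -2.24 close 84.7 tip [ 0.4946 -0.3634  0.1081]
```

```bash
python3 -m crank '[[-1,53,386,0,-0.137],[-1,53,386,0,-0.137],[-1,53,386,0,-0.137],[-1,53,386,0,-0.137],[-1,53,386,0,-0.137],[-1,53,386,0,-0.137],[-1,53,386,0,-0.137],[-1,53,386,0,-0.137],[-1,53,386,0,-0.137],[-1,53,386,0,-0.137],[-1,53,386,0,-0.137],[-1,53,386,0,-0.137]]'; python3 - <<'E'
from h import *
a=np.radians(2.6); c=np.array([.487,.026])-.010*np.array([np.cos(a),np.sin(a)])
go(*c,.05,92.6)
s=snap('wrist','pics/w_hold.npz'); X=cloud(s)
m=(abs(X[...,1]-.026)<.03)&(abs(X[...,0]-.46)<.06)&(X[...,2]>.08)&(X[...,2]<.16)
v,u=np.nonzero(m); print(m.sum())
g=s['im'].astype(int).min(-1)>120; k=m&g; P=X[k]; print(k.sum(),P.min(0),P.max(0))
A=np.c_[P[:,:2],np.ones(len(P))]; print(np.linalg.lstsq(A,P[:,2],rcond=None)[0])
cv2.imwrite('pics/hold.png',cv2.resize(s['im'][:,:,::-1],(800,600)))
E
```

```text
time: 20.2
tool_pos: [0.4764, 0.0268, 0.2823]
tool_rot: [-3.142, -0.001, -3.094]
contact_force: [-0.1, 0.2, -0.6]
opening: 0.0446
grip_force: 12.0
go [-0.6 -1.3 54.3] roll 0.002 q6 -1.72 close 92.7 tip [0.4764 0.0268 0.1043]
10617
7042 [ 4.33622969e-01 -3.90575877e-04  9.59630322e-02] [0.50605823 0.04903564 0.11339443]
[0.02301609 0.00080204 0.09997454]
```

View pics/hold.png

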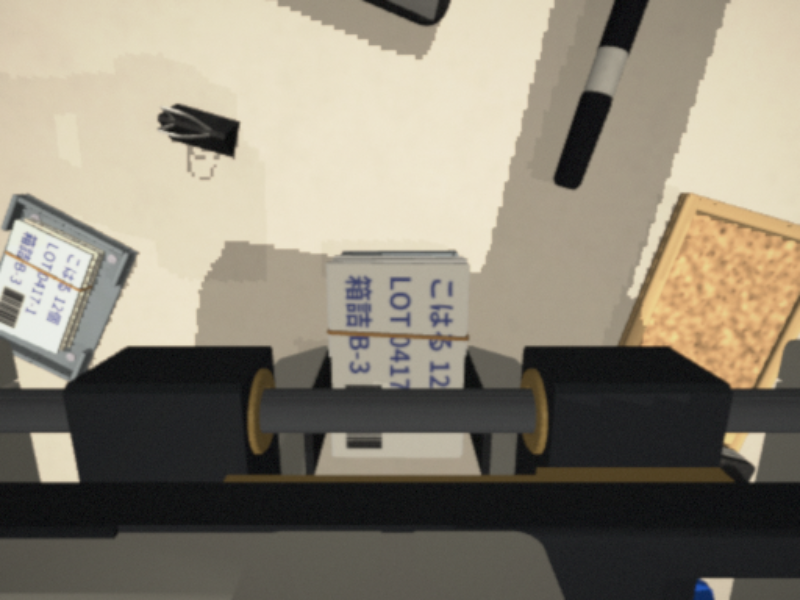

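The bundle is held nearly level (1.3°), with its rear end at x ≈ 0.434 and its front at x ≈ 0.506. The fingertips are about 8.5 mm above its underside. I lower its rear onto the end stop.

```bash
python3 -m crank '[[-1,0,-1,35,0],[-1,0,-1,65,0],[-1,0,-1,75,0],[-1,0,-1,78,0],[-1,0,-1,78,0],[-1,0,-1,78,0]]'; python3 -m crank '[[-1,0,0,2,0],[-1,0,0,4,0],[-1,0,0,6,0],[-1,0,0,8,0],[-1,0,0,9,0],[-1,0,0,9,0]]'; python3 -c "
from h import *
go(.477,.0255,.0165)"
```

```text
time: 20.75
tool_pos: [0.4772, 0.0243, 0.2052]
tool_rot: [-3.141, 0.001, -3.098]
contact_force: [0.5, 0.1, -0.3]
opening: 0.0445
grip_force: 12.0
time: 21.25
tool_pos: [0.4774, 0.0253, 0.1961]
tool_rot: [-3.141, 0.002, -3.096]
contact_force: [2.5, 0.4, 3.1]
opening: 0.0448
grip_force: 12.0
go [0.4 0.2 1.6] roll 0.0 q6 -1.72 close 92.6 tip [0.4774 0.0253 0.0181]
```

```bash
python3 -m crank '[[-1,0,0,1,0],[-1,0,0,2,0],[-1,0,0,2,0],[-1,0,0,2,0]]';  python3 -c "
from h import *
s=snap('wrist','pics/w_tilt.npz'); X=cloud(s)
k=(s['im'].min(-1)>110)&(abs(X[...,1]-.026)<.02)&(abs(X[...,0]-.46)<.05)&(X[...,2]>.016)&(X[...,2]<.06); P=X[k]
print(k.sum(),P.min(0),P.max(0)); A=np.c_[P[:,:2],np.ones(len(P))]; print(np.linalg.lstsq(A,P[:,2],rcond=None)[0]); go(.487,.026,.0115)"; python3 -m crank '[[-1,-2,0,0,0],[-1,-4,0,0,0],[-1,-6,0,0,0],[-1,-8,0,0,0],[-1,-8,0,0,0]]'; python3 -c "
from h import *
go(.492,.0262,.0115)"
```

```text
time: 21.58
tool_pos: [0.4771, 0.0253, 0.1939]
tool_rot: [-3.142, 0.001, -3.096]
contact_force: [3.2, -0.1, 3.5]
opening: 0.0446
grip_force: 12.0
6670 [0.43422031 0.00600211 0.01602698] [0.50780305 0.045971   0.03179836]
[-0.11462133 -0.0086429   0.07843615]
go [-10.    0.3   4.4] roll 0.0 q6 -1.72 close 92.6 tip [0.477  0.0252 0.0159]
time: 22.05
tool_pos: [0.4848, 0.0257, 0.1933]
tool_rot: [3.141, -0.001, -3.096]
contact_force: [-0.1, -0.7, 0.3]
opening: 0.0447
grip_force: 12.0
go [-7.2  0.2  3.8] roll 0.0 q6 -1.72 close 92.6 tip [0.4848 0.0257 0.0153]
```

The bundle is tilted 6.5° with the front down, and it slid 8 mm freely. I slide it on until its rear clears the stop, then lower it.

```bash
python3 -m crank '[[-1,-2,0,0,0],[-1,-4,0,0,0],[-1,-6,0,0,0],[-1,-7,0,0,0],[-1,-8,0,0,0],[-1,-8,0,0,0]]'; python3 -m crank '[[-1,0,0,1,0],[-1,0,0,2,0],[-1,0,0,3,0],[-1,0,0,4,0],[-1,0,0,5,0],[-1,0,0,5,0]]'; python3 -c "
from h import *
s=snap('wrist','pics/w_tilt.npz'); X=cloud(s)
k=(s['im'].min(-1)>110)&(abs(X[...,1]-.026)<.02)&(abs(X[...,0]-.46)<.05)&(X[...,2]>.012)&(X[...,2]<.06); P=X[k]
print(k.sum(),P.min(0),P.max(0)); A=np.c_[P[:,:2],np.ones(len(P))]; print(np.linalg.lstsq(A,P[:,2],rcond=None)[0]); go(.492,.0262,.0115)"
```

```text
time: 22.55
tool_pos: [0.4929, 0.026, 0.1937]
tool_rot: [3.142, 0.0, -3.096]
contact_force: [-0.5, 0.1, -0.1]
opening: 0.0445
grip_force: 12.0
time: 23.05
tool_pos: [0.4926, 0.026, 0.1886]
tool_rot: [3.141, -0.0, -3.096]
contact_force: [-2.1, -0.2, 3.4]
opening: 0.0445
grip_force: 12.0
6087 [0.44605463 0.00600015 0.01201363] [0.49453948 0.04599613 0.02212562]
[0.02231185 0.00332938 0.00861491]
go [ 0.7  0.2 -0.9] roll 0.0 q6 -1.72 close 92.6 tip [0.4927 0.026  0.0106]
```

```bash
python3 -m crank '[[-1,0,0,1,0],[-1,0,0,1.5,0],[0,0,0,1.5,0],[0.2,0,0,1,0],[0.3,0,0,0,0],[0.3,0,0,0,0],[0.3,0,0,-5,0],[0.3,0,0,-40,0],[0.3,0,0,-80,0],[0.3,0,0,-120,0],[0.3,0,0,-160,0],[0.3,0,0,-200,0]]'; python3 -m crank '[[0.5,42,0,-20,0],[0.5,42,0,-20,0],[0.5,42,0,-20,0],[0.5,42,0,-20,0]]'; python3 -c "
from h import *
s=snap('wrist','pics/w_mag3.npz'); X=cloud(s)
k=(s['im'].min(-1)>110)&(abs(X[...,1]-.026)<.018)&(abs(X[...,0]-.475)<.04)&(X[...,2]>.012)&(X[...,2]<.025); P=X[k]
print(k.sum(),P.min(0),P.max(0)); A=np.c_[P[:,:2],np.ones(len(P))]; print(np.linalg.lstsq(A,P[:,2],rcond=None)[0], np.median(P[:,2])); go(.45,-.165,.227); go(.45,-.32,.227,85)
rect(s,.018,.42,.55,-.06,.11,3500,'pics/mag3.png')"
```

```text
time: 24.1
tool_pos: [0.4922, 0.026, 0.3911]
tool_rot: [3.142, 0.0, -3.096]
contact_force: [1.6, 0.3, -1.1]
opening: 0.0594
grip_force: 0.0
time: 24.43
tool_pos: [0.4506, 0.0241, 0.4086]
tool_rot: [3.142, 0.0, -3.097]
contact_force: [-0.4, 0.7, -0.2]
opening: 0.0687
grip_force: 0.0
1188 [0.44953594 0.00808024 0.01203369] [0.51485436 0.04399224 0.01955595]
[ 0.00472951 -0.00237052  0.01500978] 0.01723536800757267
go [   9.5 -188.8    3. ] roll 0.0 q6 -1.73 close 92.6 tip [0.451  0.0241 0.23  ]
go [  16.5 -343.7    2.9] roll 0.132 q6 -1.73 close 92.6 tip [0.451  0.0241 0.23  ]
```

View pics/mag3.png

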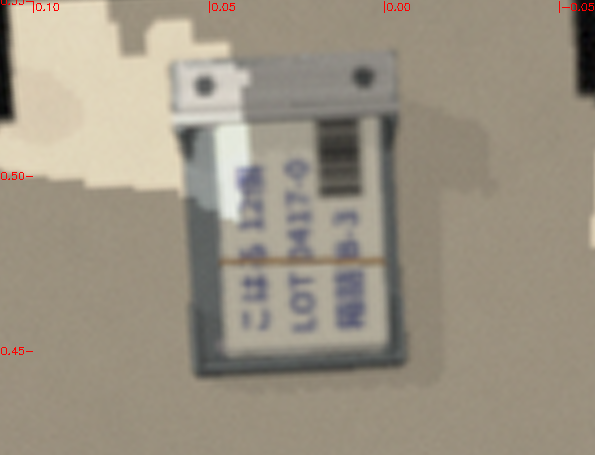

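The larger bundle lies flat in the magazine with its end under the lip: (303,235), about 2 mm off-centre, top level at about 17.5 mm. Last is the ink pad.

```bash
python3 -m crank '[[0.9,16,-344,3,0.132],[0.9,16,-344,3,0.132],[0.9,16,-344,3,0.132],[0.9,16,-344,3,0.132],[0.9,16,-344,3,0.132],[0.9,16,-344,3,0.132],[0.9,16,-344,3,0.132],[0.9,16,-344,3,0.132],[0.9,16,-344,3,0.132],[0.9,16,-344,3,0.132],[0.9,16,-344,3,0.132],[0.9,16,-344,3,0.132]]'; python3 -c "
from h import *
s=snap('wrist','pics/w_pile5.npz')
rect(s,.018,.42,.55,-.46,-.27,3500,'pics/pile5.png')
h=cv2.cvtColor(s['im'],cv2.COLOR_RGB2HSV); X=cloud(s); m=(h[...,0]>75)&(h[...,0]<100)&(h[...,1]>100)&(abs(X[...,0]-.485)<.07)&(abs(X[...,1]+.357)<.06)
P=X[m]; (c,wh,a)=cv2.minAreaRect(P[:,:2].astype(np.float32)); print(m.sum(),c,wh,a,np.median(P[:,2])); go(.4857,-.3575,.1,85)"
```

```text
time: 25.48
tool_pos: [0.4507, -0.3193, 0.4046]
tool_rot: [3.14, -0.002, 3.056]
contact_force: [-0.0, 1.1, 0.5]
opening: 0.0874
grip_force: 0.0
761 (0.47632285952568054, -0.34692347049713135) (0.07913573831319809, 0.11466890573501587) 79.46053314208984 0.017636315577903836
go [-38.2 -35.6 127. ] roll 0.002 q6 -2.24 close 85.1 tip [ 0.4508 -0.319   0.2271]
```

View pics/pile5.png

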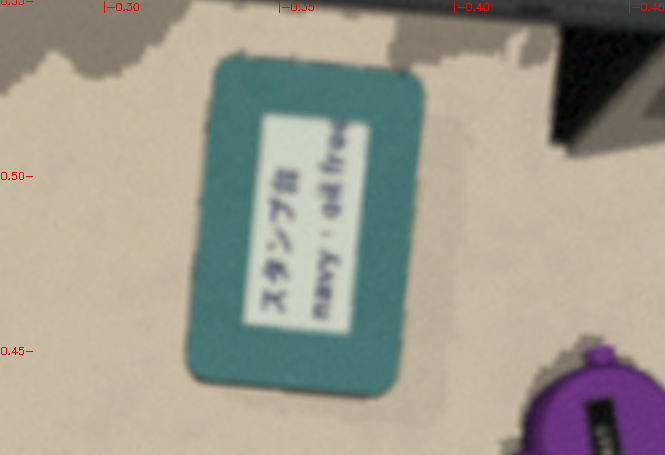

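```bash
python3 -m crank '[[0.9,-38,-36,40,0],[0.9,-38,-36,80,0],[0.9,-38,-36,120,0],[0.9,-38,-36,160,0],[0.9,-38,-36,180,0],[0.9,-38,-36,180,0],[0.9,-38,-36,180,0]]'; python3 -c "
from h import *
go(.4854,-.3577,.0075,85.1)"
```

```text
time: 26.12
tool_pos: [0.4854, -0.3581, 0.225]
tool_rot: [3.139, -0.003, 3.056]
contact_force: [0.6, 0.4, 1.2]
opening: 0.087
grip_force: 0.0
go [-0.1  0.3 39.5] roll 0.0 q6 -2.25 close 85.1 tip [ 0.4854 -0.3581  0.047 ]
```

```bash
python3 -m crank '[[0.9,0,0,25,0],[0.9,0,0,37,0],[0.9,0,0,39,0],[0.9,0,0,39,0],[-1,0,0,39,0],[-1,0,0,39,0],[-1,0,0,39,0],[-1,0,0,39,0],[-1,0,0,39,0],[-1,0,0,39,0],[-1,0,0,39,0],[-1,0,0,39,0]]' 35; python3 -c "
from h import *
go(.4854,-.3577,.0075,85.1)"; python3 -m crank '[[-1,0,0,-10,0],[-1,0,0,-40,0],[-1,0,0,-80,0],[-1,0,0,-120,0],[-1,0,0,-130,0],[-1,0,0,-130,0]]'; python3 -c "
from h import *
go(.478,.2025,.13,77.5)"
```

```text
time: 27.12
tool_pos: [0.4852, -0.3595, 0.1873]
tool_rot: [-3.141, 0.001, 3.055]
contact_force: [-0.9, 0.3, 5.6]
opening: 0.0608
grip_force: 35.0
go [-0.   1.8  1.8] roll -0.001 q6 -2.25 close 85.0 tip [ 0.4852 -0.3595  0.0093]
time: 27.62
tool_pos: [0.4856, -0.36, 0.3211]
tool_rot: [-3.136, 0.006, 3.055]
contact_force: [-0.2, 0.4, -1.3]
opening: 0.0608
grip_force: 35.0
go [ 56.4 559.7   9.9] roll 0.131 q6 -2.25 close 85.0 tip [ 0.4856 -0.36    0.1431]
```

```bash
python3 -m crank '[[-1,56,560,0,0.131],[-1,56,560,0,0.131],[-1,56,560,0,0.131],[-1,56,560,0,0.131],[-1,56,560,0,0.131],[-1,56,560,0,0.131],[-1,56,560,0,0.131],[-1,56,560,0,0.131],[-1,56,560,0,0.131],[-1,56,560,0,0.131],[-1,56,560,0,0.131],[-1,56,560,0,0.131]]'; python3 -c "
from h import *
go(.478,.2025,.13,77.5)"
```

```text
time: 28.62
tool_pos: [0.4776, 0.1424, 0.3151]
tool_rot: [-3.14, -0.003, 2.924]
contact_force: [0.1, -1.1, -0.0]
opening: 0.0607
grip_force: 35.0
go [12.6 58.8  7.1] roll 0.0 q6 -1.22 close 77.5 tip [0.4776 0.1424 0.1371]
```

```bash
python3 -m crank '[[-1,13,59,0,0],[-1,13,59,0,0],[-1,13,59,20,0],[-1,13,59,60,0],[-1,13,59,85,0],[-1,13,59,90,0],[-1,13,59,90,0],[-1,13,59,90,0]]'; python3 -c "
from h import *
s=snap('wrist','pics/w_hov.npz'); go(.478,.2025,.016,77.5)
rect(s,.009,.36,.53,.10,.30,3500,'pics/hov.png')"
```

```text
time: 29.28
tool_pos: [0.4789, 0.2008, 0.2268]
tool_rot: [-3.141, -0.001, 2.924]
contact_force: [0.2, -0.1, -0.7]
opening: 0.0608
grip_force: 35.0
go [ 1.6  1.3 33.7] roll 0.0 q6 -1.1 close 77.5 tip [0.4792 0.2009 0.0497]
```

View pics/hov.png

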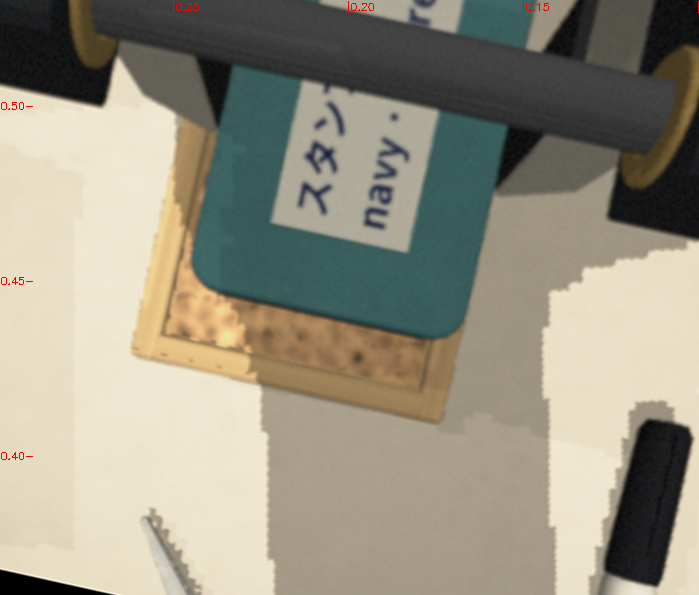

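The recess's inner bottom corners at (165,332) and (421,392) give a recess centre of (0.4795, 0.2047) at -12.4°. The pad is parallel to it, so I correct by about 4 mm and lower.

```bash
python3 -c "
from h import *
c=corr('pics/w_hov.npz',.53-315/3500,.30-328/3500,.009,.0585); print(c, c+.047*np.array([np.cos(.2164),-np.sin(.2164)]))
go(.4795,.2047,.0155,77.6)"
```

```text
[0.4334 0.2082] [0.47930381 0.1981084 ]
go [ 0.6  3.8 34.2] roll -0.002 q6 -1.1 close 77.5 tip [0.4792 0.2009 0.0497]
```

```bash
python3 -m crank '[[-1,0,5,5,0],[-1,0,5,20,0],[-1,0,5,27,0],[-1,0,5,30,0],[-1,0,5,32,0],[-1,0,5,34,0],[-1,0,5,35,0],[-1,0,5,35,0]]'; python3 -c "
from h import *
go(.4795,.2047,.0149,77.6)"
```

```text
time: 30.0
tool_pos: [0.48, 0.2059, 0.1929]
tool_rot: [3.141, 0.001, 2.924]
contact_force: [-3.3, -0.9, 5.9]
opening: 0.0608
grip_force: 35.0
go [ 0.2 -1.3 -0. ] roll -0.001 q6 -1.09 close 77.5 tip [0.48   0.2059 0.0149]
```

Contact is at the expected height, so I release and check.

```bash
python3 -m crank '[[0,0,0,0,0],[0.5,0,0,0,0],[0.8,0,0,0,0],[0.8,0,0,0,0],[0.8,0,0,-5,0],[0.8,0,0,-40,0],[0.8,0,0,-80,0],[0.8,0,0,-120,0],[0.8,0,0,-160,0],[0.8,0,0,-200,0],[0.8,0,0,-210,0],[0.8,0,0,-210,0]]'; python3 -m crank '[[0.8,30,0,0,0],[0.8,30,0,0,0],[0.8,30,0,0,0]]'; python3 -c "
from h import *
s=snap('wrist','pics/w_pad.npz')
rect(s,.0236,.40,.55,.10,.30,3500,'pics/pad.png')
X=cloud(s); h=cv2.cvtColor(s['im'],cv2.COLOR_RGB2HSV)
m=(h[...,0]>75)&(h[...,0]<100)&(h[...,1]>100)&(abs(X[...,0]-.475)<.05)&(abs(X[...,1]-.2047)<.04)&(X[...,2]>.018)&(X[...,2]<.04);P=X[m]
A=np.c_[P[:,:2],np.ones(len(P))]; print(m.sum(),np.linalg.lstsq(A,P[:,2],rcond=None)[0],np.median(P[:,2]))
t=snap('top','pics/top9.npz')
X=cloud(t)
for n,x,y,r in(('pad',.4795,.2047,.02),('ctr',.4875,.4115,.008),('large',.485,.025,.012),('small',.4766,-.1673,.012)):
    k=np.hypot(X[...,0]-x,X[...,1]-y)<r; print(n,k.sum(),np.median(X[k][:,2]))
"
```

```text
time: 31.0
tool_pos: [0.4801, 0.2059, 0.4058]
tool_rot: [3.138, 0.007, 2.924]
contact_force: [0.4, -0.9, -0.5]
opening: 0.0829
grip_force: 0.0
time: 31.25
tool_pos: [0.4494, 0.2124, 0.4004]
tool_rot: [-3.14, -0.002, 2.925]
contact_force: [-0.2, -0.8, 0.0]
opening: 0.0826
grip_force: 0.0
159 [-0.00323735 -0.00555823  0.02530929] 0.022701631839896437
pad 165 0.5773830808151805
ctr 14 0.030827235740873083
large 32 0.01854391702524308
small 36 0.014431377537569168
```

View pics/pad.png

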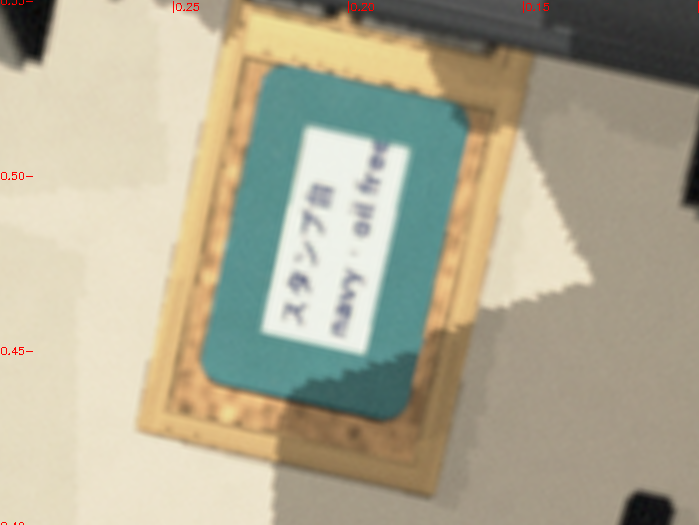

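The pad lies flat and lengthwise in the recess, about 5 mm towards the stamps and so inside the 13 mm allowed. All four heights check out, so I hand in.

```bash
python3 -c "
from cell import ticket
print(ticket.hand_in())"
```

```text
the job is handed in; nothing more can be done
None
```

I handed the job in at about 31 s: the last pictures show the counter, both label bundles and the ink pad flat in their places and released, though the hand-in call returned no verdict.

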